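# Pack a sample block snug in its holding frame with spacer bars

### The job

Push the steel block that stands in the aluminium frame fully over against the frame's right-hand wall. Then fill the gap beside it: slide the yellow spacer bars in by their tabs, one at a time starting at the left fence, each right up to the back wall, until the next one will not go in; do not force that one, and leave the bars that do not fit outside in front. Leave the two spare steel blocks alone.

Things in the scene. Friction and masses are not known exactly. Their poses are not given: they have to be found in the camera images.
- frame: aluminium holding frame fixed on the worktop, walls 18 mm high, no floor. Origin on the worktop at the middle of the pocket's mouth; x points into the pocket, away from the robot, y left, z up. Pocket inner faces: left fence y=+65 mm, right wall y=-65, back wall x=+60. Feed lane in front (x -100 to 0) between the same fence and a rail at y=-26.5; a lip shuts the mouth from there to the right wall
- block_wide: steel block 57 (x) x 105 (y) x 18 mm high, 0.2 to 0.6 kg. Black knob on top, 18 mm wide, 22 to 36 mm above the worktop. Origin: underside, middle of the right side face; block reaches 105 mm to +y, knob at y=+20 mm. Axes as the frame's. One of three blocks (which one varies) stands in the pocket, 6 to 14 mm off the right wall; the others stand spare right of the frame
- block_medium: steel block 57 (x) x 83 (y) x 18 mm high, 0.2 to 0.6 kg. Black knob on top, 18 mm wide, 22 to 36 mm above the worktop. Origin: underside, middle of the right side face; block reaches 83 mm to +y, knob at y=+20 mm. Axes as the frame's. One of three blocks (which one varies) stands in the pocket, 6 to 14 mm off the right wall; the others stand spare right of the frame
- block_narrow: steel block 57 (x) x 61 (y) x 18 mm high, 0.2 to 0.6 kg. Black knob on top, 18 mm wide, 22 to 36 mm above the worktop. Origin: underside, middle of the right side face; block reaches 61 mm to +y, knob at y=+20 mm. Axes as the frame's. One of three blocks (which one varies) stands in the pocket, 6 to 14 mm off the right wall; the others stand spare right of the frame
- spacer_1: yellow bar, number 1 of 4 from the fence, side by side in the lane, noses outside the mouth; 100 (x) x 22 x 18 mm high, slides with about 1 N. Tab at near end 12 (x) x 10 mm, top 46 mm up: pushed above the bars' tops it moves alone (tabs 22.4 mm apart). Origin: underside below tab centre; near end 6 mm behind, round nose 94 mm ahead. Nose on back wall: frame x=-34 mm, y as at the start
- spacer_2: yellow bar, number 2 of 4 from the fence, side by side in the lane, noses outside the mouth; 100 (x) x 22 x 18 mm high, slides with about 1 N. Tab at near end 12 (x) x 10 mm, top 46 mm up: pushed above the bars' tops it moves alone (tabs 22.4 mm apart). Origin: underside below tab centre; near end 6 mm behind, round nose 94 mm ahead. Nose on back wall: frame x=-34 mm, y as at the start
- spacer_3: yellow bar, number 3 of 4 from the fence, side by side in the lane, noses outside the mouth; 100 (x) x 22 x 18 mm high, slides with about 1 N. Tab at near end 12 (x) x 10 mm, top 46 mm up: pushed above the bars' tops it moves alone (tabs 22.4 mm apart). Origin: underside below tab centre; near end 6 mm behind, round nose 94 mm ahead. Nose on back wall: frame x=-34 mm, y as at the start
- spacer_4: yellow bar, number 4 of 4 from the fence, side by side in the lane, noses outside the mouth; 100 (x) x 22 x 18 mm high, slides with about 1 N. Tab at near end 12 (x) x 10 mm, top 46 mm up: pushed above the bars' tops it moves alone (tabs 22.4 mm apart). Origin: underside below tab centre; near end 6 mm behind, round nose 94 mm ahead. Nose on back wall: frame x=-34 mm, y as at the start
Not all that is in view belongs to the job. What is shaped like the spacer_3 but green is not meant.

How it is judged:
On the way, in this order (a step that is already met when the one before it is completed fails the run):
1. the block in the frame is against the right wall, no spacer in the pocket yet (((y of block_wide in the frame of frame between -0.07 and -0.061 m and x of block_wide in the frame of frame between 0.02 and 0.04 m and height (world z) of block_wide below 0.004 m and angle between the x axis of block_wide and the x axis of frame, either way round below 0.06 rad) or (y of block_medium in the frame of frame between -0.07 and -0.061 m and x of block_medium in the frame of frame between 0.02 and 0.04 m and height (world z) of block_medium below 0.004 m and angle between the x axis of block_medium and the x axis of frame, either way round below 0.06 rad) or (y of block_narrow in the frame of frame between -0.07 and -0.061 m and x of block_narrow in the frame of frame between 0.02 and 0.04 m and height (world z) of block_narrow below 0.004 m and angle between the x axis of block_narrow and the x axis of frame, either way round below 0.06 rad)) and x of each of spacer_1, spacer_2, spacer_3, spacer_4 in the frame of frame below -0.082 m), for 0.2 s.
2. the first spacer is fully in, the block still against the right wall (((y of block_wide in the frame of frame between -0.07 and -0.061 m and x of block_wide in the frame of frame between 0.02 and 0.04 m and height (world z) of block_wide below 0.004 m and angle between the x axis of block_wide and the x axis of frame, either way round below 0.06 rad) or (y of block_medium in the frame of frame between -0.07 and -0.061 m and x of block_medium in the frame of frame between 0.02 and 0.04 m and height (world z) of block_medium below 0.004 m and angle between the x axis of block_medium and the x axis of frame, either way round below 0.06 rad) or (y of block_narrow in the frame of frame between -0.07 and -0.061 m and x of block_narrow in the frame of frame between 0.02 and 0.04 m and height (world z) of block_narrow below 0.004 m and angle between the x axis of block_narrow and the x axis of frame, either way round below 0.06 rad)) and x of spacer_1 in the frame of frame above -0.039 m and angle between the x axis of spacer_1 and the x axis of frame, either way round below 0.06 rad and height (world z) of spacer_1 below 0.004 m), for 0.2 s.
At the end, for the whole second after the job is handed in: Block in the pocket within 4 mm of the right wall and square; the spacers that fit beside it (1 wide, 2 medium, 3 narrow block), from the fence on, lie straight with the nose within 5 mm of the back wall; the others are outside, nose at most 12 mm past the mouth; all flat and at rest ((((y of block_wide in the frame of frame between -0.07 and -0.061 m and x of block_wide in the frame of frame between 0.02 and 0.04 m and height (world z) of block_wide below 0.004 m and angle between the x axis of block_wide and the x axis of frame, either way round below 0.06 rad) and (x of spacer_1 in the frame of frame above -0.039 m and angle between the x axis of spacer_1 and the x axis of frame, either way round below 0.06 rad and height (world z) of spacer_1 below 0.004 m) and x of each of spacer_2, spacer_3, spacer_4 in the frame of frame below -0.082 m) or ((y of block_medium in the frame of frame between -0.07 and -0.061 m and x of block_medium in the frame of frame between 0.02 and 0.04 m and height (world z) of block_medium below 0.004 m and angle between the x axis of block_medium and the x axis of frame, either way round below 0.06 rad) and (x of spacer_1 in the frame of frame above -0.039 m and angle between the x axis of spacer_1 and the x axis of frame, either way round below 0.06 rad and height (world z) of spacer_1 below 0.004 m) and (x of spacer_2 in the frame of frame above -0.039 m and angle between the x axis of spacer_2 and the x axis of frame, either way round below 0.06 rad and height (world z) of spacer_2 below 0.004 m) and x of each of spacer_3, spacer_4 in the frame of frame below -0.082 m) or ((y of block_narrow in the frame of frame between -0.07 and -0.061 m and x of block_narrow in the frame of frame between 0.02 and 0.04 m and height (world z) of block_narrow below 0.004 m and angle between the x axis of block_narrow and the x axis of frame, either way round below 0.06 rad) and (x of spacer_1 in the frame of frame above -0.039 m and angle between the x axis of spacer_1 and the x axis of frame, either way round below 0.06 rad and height (world z) of spacer_1 below 0.004 m) and (x of spacer_2 in the frame of frame above -0.039 m and angle between the x axis of spacer_2 and the x axis of frame, either way round below 0.06 rad and height (world z) of spacer_2 below 0.004 m) and (x of spacer_3 in the frame of frame above -0.039 m and angle between the x axis of spacer_3 and the x axis of frame, either way round below 0.06 rad and height (world z) of spacer_3 below 0.004 m) and x of spacer_4 in the frame of frame below -0.082 m)) and linear speed of each of spacer_1, spacer_2, spacer_3, spacer_4, block_wide, block_medium, block_narrow below 0.01 m/s); the robot touches nothing.
It fails at once if a spacer enters the pocket before the one on its left is fully in ((x of spacer_2 in the frame of frame above -0.074 m and x of spacer_1 in the frame of frame below -0.045 m) or (x of spacer_3 in the frame of frame above -0.074 m and x of spacer_2 in the frame of frame below -0.045 m) or (x of spacer_4 in the frame of frame above -0.074 m and x of spacer_3 in the frame of frame below -0.045 m)).
It fails at once if a spare block moved by more than 20 mm (distance of any of block_wide, block_medium, block_narrow from where it was at the start of the episode above 0.02 m).
It fails at once if a spacer pressed against a block with more than 60 N (contact force between any of spacer_1, spacer_2, spacer_3, spacer_4 and block_wide above 60 N or contact force between any of spacer_1, spacer_2, spacer_3, spacer_4 and block_medium above 60 N or contact force between any of spacer_1, spacer_2, spacer_3, spacer_4 and block_narrow above 60 N).
It also fails if it takes over 62 s, if anything falls off the work surface, if the arm or the gripper's body presses on something with over 40 N, if the wrist force passes 120 N, or if a joint passes its speed limit or range.

### The arm

A 6-joint arm with a two-finger parallel gripper is mounted at the origin on a cart in front of the work surface, level with it; the furniture and walls round the work are solid. World frame = base frame: x ahead of the robot, y to its left, z up, the work surface at z = 0. Lengths are in m, angles in rad, forces in N, time in s.
With the tool pointing down it reaches from about 0.375 to 0.975 m from the base axis. Payload 3.8 kg.
Tool frame: the origin (TCP) lies on the centre line of the jaws, within the pads' length; the fingertips stand 22 mm ahead of it and the grasp point (between the pads) lies 3 mm ahead of it; z points along the fingers, x is the direction in which the jaws open and shut, and the axes are right-handed (so a half turn about z gives the same grasp; the last joint's range is limited). The gripper opens to 85 mm and grips with 20 to 120 N. Pads are 22 mm wide; open, the fingers measure 114 mm over their backs; the gripper's body (76 mm by 85 mm) begins 54 mm behind the grasp point. The pads swing forward as they close: fully open they stand 13 mm farther back than shut.
Start: joints at [1.165, 0.264, 1.604, -0, 1.274, -0.037], TCP at [0.243, 0.63, 0.215] pointing down, gripper open.
Joint ranges: [-2.63, 2.63], [-0.94, 2.18], [0.31, 2.57], [-1.31, 4.45], [0, 2.66], [-2.55, 2.55]. Speed limits (rad/s): [2.57, 2.57, 3.14, 3.14, 3.14, 3.14].

### API

Orientations are given as a rotation vector (axis times angle).
In Python, from workcell import bot, viewer gives the robot as it stands.
- The arm moves only by the tool move_arm, never from a script. Its argument "series" is text: rows parted by semicolons, each of 7 numbers parted by spaces: the turn, a rotation vector about the tool's x, y, z scaled (see below), then the shift along the tool's x, y, z scaled (see below), then the opening, from -1 (shut) to 1 (fully open). A call has exactly 8 rows; each row is the pose to reach, as a shift and turn from the pose commanded when the call began, along the tool's axes at that moment; what a row does not reach only later rows make up. The controller multiplies each number of a shift by 100 mm and each number of a turn by 120 degrees. A row lasts 1/10 s, in which the tool goes at most 50 mm and 8.59 degrees, less where a joint would pass 70% of its speed; a pose out of reach is approached as far as the arm can. A call with a number of a shift or a turn outside -1 to 1 is refused whole. A call with a gripper value outside its range is refused whole. The fingers move at their own pace and stop on an object; "squeeze" is the grip in N (left out, the last holds). Time passes only in rows, so rows that repeat a pose let the fingers close, or fill a call up. It gives the time, the measured TCP pose, the force and the opening at its end, in the units of the state.
- bot.read_state(): the state, without advancing time (a new reading comes with each control period).
- viewer.read_camera(name): name is "scene" or "side" or "wrist"; returns a dict with "pixels" (384x512x3 uint8, red, green, blue), "K" (3x3 intrinsics, pixels), "world_to_cam" (4x4, takes a point from world to camera coordinates); the wrist camera has in their place "mount" (4x4, takes a point from camera to tool coordinates, whose origin is the TCP and whose axes are the tool frame's). Camera axes: x right, y up, looking along -z (the intrinsics and any distortion apply to the point x, -y, -z); pixel columns grow to the right and rows downward; lengths in m; the calibration is good to about 2 mm. The wrist camera is an equidistant fisheye: a pixel r from the principal point sees the ray r / f radians off the axis. A picture is of the moment at which its call begins: read the wrist's pose just before it. There is no depth.
- bot.finish_job(): hands the job in, once; it reports no verdict.
The state is a dict: "time": time; "q": joint angles; "joint_vel": joint speeds; "joint_torque": joint torques, N m; "tool_pos": TCP position; "tcp_rot": TCP orientation; "wrist_force": force on the tool from outside, world axes, zero at the start; "torque": the same for the moment, N m; "width": opening from 0.0 (shut) to 1.0 (fully open).
Only numpy, scipy, OpenCV 4.12 (cv2) and the standard library are available. Lean on these libraries where they do the work, as an engineer would, in place of code of your own. Each camera call takes 0.05 s, during which the arm holds its last target.

## Working session

There is one attempt and no reset: what is moved stays moved. The work goes in short steps, Python scripts to look and compute and a tool call to move; the robot and the scene stay as the last step left them, time stands still between calls to the robot, and variables do not carry over. Pictures are saved under pics/ and viewed, and the job is handed in when it is done.

Besides the shell and the picture viewer there is one more tool, called after "Emit:" by a JSON object that holds its "name" and its "arguments", one argument or row to a line. move_arm: Moves the arm, as the interface text tells. Its arguments: {"type":"object","properties":{"series":{"type":"string"},"squeeze":{"type":"number"}},"required":["series"]}

```bash
mkdir -p pics
cat > h.py <<'E'
import numpy as np, cv2
from workcell import bot, viewer
def snap(n,f):
    c=viewer.read_camera(n); cv2.imwrite('pics/'+f,cv2.cvtColor(c['pixels'],cv2.COLOR_RGB2BGR)); return c
E
python3 - <<'E'
from h import *
print(bot.read_state())
for n in ('scene','side','wrist'):
    c=snap(n,n+'0.png'); print(n,{k:v for k,v in c.items() if k!='pixels'})
E
```

```text
{'time': 0.0, 'q': array([ 1.16509435e+00,  2.64795006e-01,  1.60539680e+00,  3.30183000e-05,
        1.27370213e+00, -3.69034041e-02]), 'joint_vel': array([-0.00156036, -0.0007987 , -0.00039617, -0.00058951, -0.00184006,
       -0.00131682]), 'joint_torque': array([-1.27811461e-03, -5.15122426e+01, -3.67302775e+01, -3.78330569e-04,
        1.29015947e-02, -5.15976115e-07]), 'tool_pos': array([0.24301833, 0.62889712, 0.21322156]), 'tcp_rot': array([ 2.59010971,  1.77577164, -0.00308013]), 'wrist_force': array([0.96893968, 0.04287931, 0.24929893]), 'torque': array([-0.03242428, -0.02343434,  0.02948437]), 'width': 1.004444768318276}
scene {'K': array([[392.32814453,   0.        , 252.65464134],
       [  0.        , 392.32814453, 185.48701162],
       [  0.        ,   0.        ,   1.        ]]), 'world_to_cam': array([[ 0.57327609, -0.81909983, -0.02073649, -0.45741557],
       [ 0.57118984,  0.38136657,  0.72684366, -0.16764218],
       [-0.58744931, -0.42852656,  0.68648984, -0.75333684],
       [ 0.        ,  0.        ,  0.        ,  1.        ]])}
side {'K': array([[378.02818152
[... 214 characters left out ...]
     [-0.01339834, -0.60669527,  0.79482157, -0.16186595],
       [ 0.04242884,  0.79383203,  0.60665517, -0.6798606 ],
       [ 0.        ,  0.        ,  0.        ,  1.        ]])}
wrist {'K': array([[297.31863964,   0.        , 256.69946146],
       [  0.        , 297.31863964, 195.78121814],
       [  0.        ,   0.        ,   1.        ]]), 'mount': array([[ 9.99999323e-01, -1.62632817e-04, -1.15257647e-03,
        -6.63869109e-04],
       [-4.73980843e-04, -9.61273320e-01, -2.75596405e-01,
        -7.00853312e-02],
       [-1.06311999e-03,  2.75596765e-01, -9.61272746e-01,
        -1.59413396e-01],
       [ 0.00000000e+00,  0.00000000e+00,  0.00000000e+00,
         1.00000000e+00]])}
```

View pics/scene0.png

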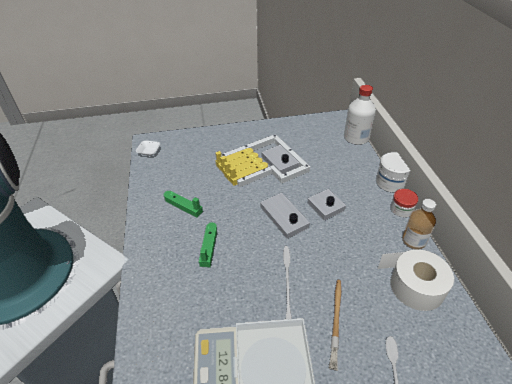

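View pics/side0.png

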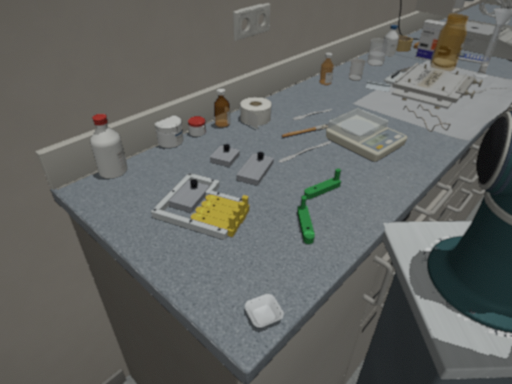

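View pics/wrist0.png

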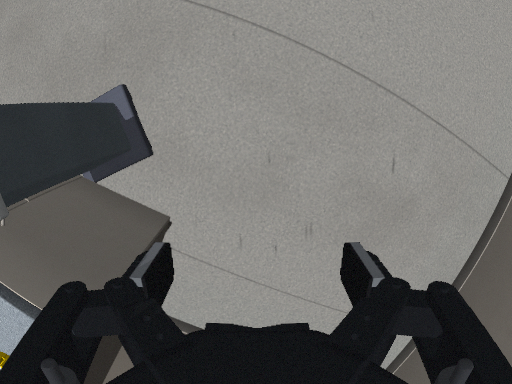

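The scene view shows the frame at about (262,158) with yellow bars at about (240,165), spare blocks at (285,215) and (326,204), and green decoys at (183,203) and (208,245). I'll zoom in on the frame.

Run:
```python
from h import *
a=cv2.imread('pics/scene0.png')[125:245,205:355]; cv2.imwrite('pics/s1.png',cv2.resize(a,None,fx=5,fy=5,interpolation=cv2.INTER_CUBIC))
a=cv2.imread('pics/side0.png')[135:245,145:285]; cv2.imwrite('pics/d1.png',cv2.resize(a,None,fx=5,fy=5,interpolation=cv2.INTER_CUBIC))
```

```text
(no output)
```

View pics/s1.png

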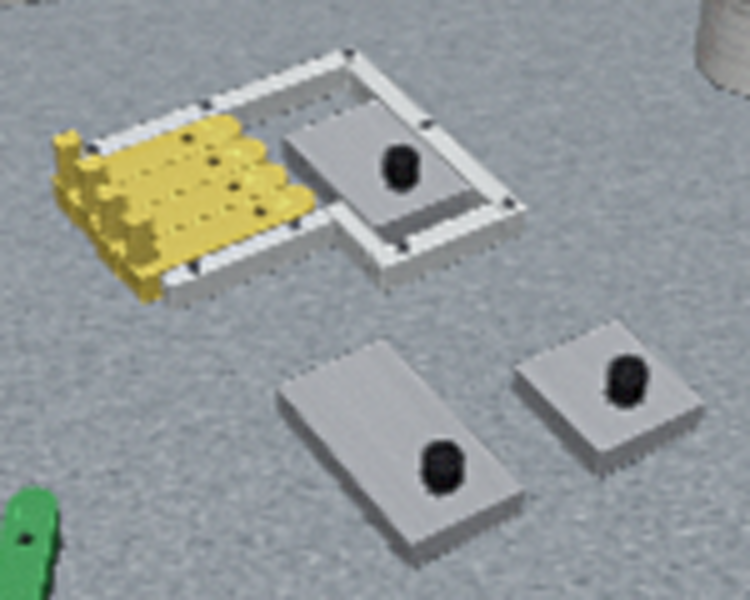

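View pics/d1.png

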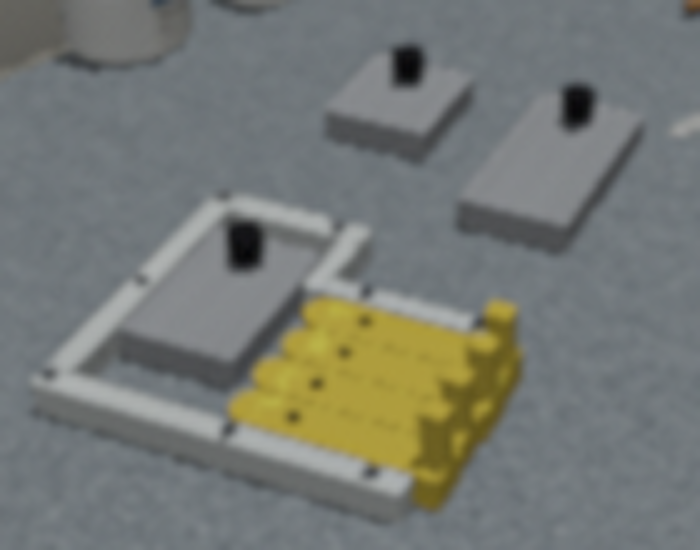

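The zoom shows that the pocket holds the medium block: the spares are clearly the longest block and a nearly square one. So two bars should fit. Next, a rough frame pose.

```bash
cat >> h.py <<'E'
from scipy.optimize import least_squares
from scipy.spatial.transform import Rotation as R
def ray(c,p):
    M=c['world_to_cam'];K=c['K'];o=-M[:3,:3].T@M[:3,3]
    d=np.array([(p[0]-K[0,2])/K[0,0],-(p[1]-K[1,2])/K[1,1],-1]);return o,M[:3,:3].T@d
def onz(c,p,z):
    o,d=ray(c,p);return o+d*(z-o[2])/d[2]
E
python3 - <<'E'
from h import *
c=viewer.read_camera('scene');d=viewer.read_camera('side')
S=lambda x,y:(205+x/5,125+y/5); D=lambda x,y:(145+x/5,135+y/5)
for n,s,t,z in [('BL',(348,53),(48,375),.018),('BR',(509,203),(223,197),.018),('L1 dot',(205,105),(230,430),.018),('L2dot',(92,148),(372,471),.018),('R dot',(403,246),(338,228),.018),('rail dot near',(195,267),(478,320),.018),('rail dot far',(295,224),(367,292),.018),
 ('knobtop',(402,150),(245,230),.036),('tab1',(66,136),(437,412),.046),('tab4',(138,222),(502,305),.046),('wideknob',(444,447),(578,93),.036),('narknob',(628,362),(408,53),.036)]:
    a=onz(c,S(*s),z);b=onz(d,D(*t),z);print(n,a[:2].round(4),b[:2].round(4))
E
```

```text
BL [ 0.6265 -0.1906] [ 0.6257 -0.1862]
BR [ 0.5673 -0.3198] [ 0.5661 -0.3143]
L1 dot [ 0.5491 -0.1539] [ 0.5465 -0.15  ]
L2dot [ 0.4899 -0.1273] [ 0.4882 -0.1245]
R dot [ 0.5129 -0.2938] [ 0.5104 -0.2882]
rail dot near [ 0.4472 -0.2214] [ 0.4459 -0.2187]
rail dot far [ 0.498  -0.2432] [ 0.495  -0.2396]
knobtop [ 0.554  -0.2673] [ 0.5493 -0.2628]
tab1 [ 0.4639 -0.1345] [ 0.4619 -0.1273]
tab4 [ 0.433 -0.201] [ 0.4357 -0.1936]
wideknob [ 0.3996 -0.3821] [ 0.3954 -0.3751]
narknob [ 0.4851 -0.4219] [ 0.4806 -0.4151]
```

```bash
cat >> h.py <<'E'
def plan(p,yaw,wps):
    # p pos, yaw of tool x; tool z straight down; returns numbers per call
    for (q,y2) in wps:
        x=np.array([np.cos(yaw),np.sin(yaw),0]);y=np.array([np.sin(yaw),-np.cos(yaw),0])
        d=np.array(q)-p
        print('turn z %.3f  shift %.3f %.3f %.3f'%(-(y2-yaw)/np.deg2rad(120),d@x/.1,d@y/.1,-d[2]/.1)); p=np.array(q);yaw=y2
def yawof(rv): 
    m=R.from_rotvec(rv).as_matrix(); return np.arctan2(m[1,0],m[0,0])
def st():
    s=bot.read_state(); m=R.from_rotvec(s['tcp_rot']).as_matrix()
    print('t',round(s['time'],2),'p',s['tool_pos'].round(4),'yaw',round(yawof(s['tcp_rot']),4),'z',m[:,2].round(3),'F',s['wrist_force'].round(2),'w',round(s['width'],3)); return s
E
python3 - <<'E'
from h import *
s=st()
a,b,c=np.array([.243,.63,.215]),np.array([.42,.15,.215]),np.array([.489,-.281,.215])
pts=[a+(b-a)*i/4 for i in range(1,5)]+[b+(c-b)*i/4 for i in range(1,5)]
y0=1.2;plan(a,y0,[(q,y0-1.632*(i+1)/8) for i,q in enumerate(pts)])
E
```

```text
t 0.25 p [0.2432 0.6293 0.2139] yaw 1.202 z [-0.    -0.001 -1.   ] F [-0.1  -0.26  0.21] w 1.001
turn z 0.097  shift -0.958 0.847 -0.000
turn z 0.097  shift -0.767 1.024 -0.000
turn z 0.097  shift -0.543 1.158 -0.000
turn z 0.097  shift -0.297 1.244 -0.000
turn z 0.097  shift -0.244 1.064 -0.000
turn z 0.097  shift -0.023 1.091 -0.000
turn z 0.097  shift 0.198 1.073 -0.000
turn z 0.097  shift 0.412 1.011 -0.000
```

Emit:
{"name": "move_arm", "arguments": {
  "series": "0 0 0.012 -0.12 0.1 0 -1;0 0 0.025 -0.24 0.21 0 -1;0 0 0.037 -0.36 0.32 0 -1;0 0 0.05 -0.48 0.43 0 -1;0 0 0.062 -0.6 0.53 0 -1;0 0 0.075 -0.72 0.64 0 -1;0 0 0.087 -0.84 0.74 0 -1;0 0 0.1 -0.96 0.85 0 -1",
  "squeeze": 30
}}

```text
time: 1.05
tool_pos: [0.2884, 0.5081, 0.2147]
tcp_rot: [-2.764, -1.493, -0.0]
wrist_force: [0.2, -0.1, 0.2]
width: -0.003
```

Emit:
{"name": "move_arm", "arguments": {
  "series": "0 0 0.012 -0.1 0.12 0 -1;0 0 0.025 -0.19 0.25 0 -1;0 0 0.037 -0.28 0.37 0 -1;0 0 0.05 -0.38 0.5 0 -1;0 0 0.062 -0.47 0.62 0 -1;0 0 0.075 -0.56 0.75 0 -1;0 0 0.087 -0.66 0.87 0 -1;0 0 0.1 -0.75 1 0 -1"
}}

```text
time: 1.85
tool_pos: [0.3311, 0.3907, 0.2146]
tcp_rot: [-2.905, -1.196, 0.0]
wrist_force: [0.2, -0.5, 0.6]
width: 0.001
```

Emit:
{"name": "move_arm", "arguments": {
  "series": "0 0 0.012 -0.06 0.12 0 -1;0 0 0.025 -0.12 0.25 0 -1;0 0 0.037 -0.18 0.37 0 -1;0 0 0.05 -0.24 0.5 0 -1;0 0 0.062 -0.3 0.62 0 -1;0 0 0.075 -0.36 0.75 0 -1;0 0 0.087 -0.42 0.87 0 -1;0 0 0.1 -0.48 1 0 -1"
}}

```text
time: 2.65
tool_pos: [0.3676, 0.2862, 0.2146]
tcp_rot: [-3.014, -0.886, -0.0]
wrist_force: [-0.3, 0.0, 0.1]
width: 0.003
```

Emit:
{"name": "move_arm", "arguments": {
  "series": "0 0 0.012 -0.03 0.12 0 -1;0 0 0.025 -0.06 0.25 0 -1;0 0 0.037 -0.1 0.37 0 -1;0 0 0.05 -0.13 0.5 0 -1;0 0 0.062 -0.16 0.62 0 -1;0 0 0.075 -0.19 0.75 0 -1;0 0 0.087 -0.22 0.87 0 -1;0 0 0.1 -0.25 1 0 -1"
}}

```text
time: 3.45
tool_pos: [0.4009, 0.1887, 0.2146]
tcp_rot: [-3.09, -0.566, -0.0]
wrist_force: [1.0, -0.4, 0.1]
width: -0.001
```

Run:
```python
from h import *
s=st()
p=s['tool_pos'];y=yawof(s['tcp_rot']);c=np.array([.489,-.281,.215])
plan(p,y,[(p+(c-p)*i/5,y+(-.432-y)*i/5) for i in range(1,6)])
```

```text
t 3.45 p [0.4009 0.1887 0.2146] yaw 0.3622 z [ 0.  0. -1.] F [ 0.99 -0.37  0.1 ] w -0.001
turn z 0.076  shift -0.168 0.941 -0.001
turn z 0.076  shift -0.017 0.956 -0.001
turn z 0.076  shift 0.134 0.946 -0.001
turn z 0.076  shift 0.282 0.913 -0.001
turn z 0.076  shift 0.423 0.857 -0.001
```

Emit:
{"name": "move_arm", "arguments": {
  "series": "0 0 0.01 -0.02 0.12 0 -1;0 0 0.02 -0.04 0.24 0 -1;0 0 0.03 -0.06 0.36 0 -1;0 0 0.04 -0.08 0.48 0 -1;0 0 0.05 -0.11 0.6 0 -1;0 0 0.06 -0.13 0.71 0 -1;0 0 0.07 -0.15 0.83 0 -1;0 0 0.076 -0.17 0.94 0 -1"
}}

```text
time: 4.25
tool_pos: [0.4184, 0.0948, 0.2146]
tcp_rot: [3.125, 0.319, 0.0]
wrist_force: [0.0, -0.0, 0.9]
width: -0.007
```

Emit:
{"name": "move_arm", "arguments": {
  "series": "0 0 0.01 0 0.12 0 -1;0 0 0.02 0 0.24 0 -1;0 0 0.03 0 0.36 0 -1;0 0 0.04 -0.01 0.48 0 -1;0 0 0.05 -0.01 0.6 0 -1;0 0 0.06 -0.01 0.72 0 -1;0 0 0.07 -0.02 0.84 0 -1;0 0 0.076 -0.02 0.96 0 -1"
}}

```text
time: 5.05
tool_pos: [0.4358, 0.0003, 0.2146]
tcp_rot: [3.141, 0.07, -0.0]
wrist_force: [-0.3, -0.3, 0.8]
width: -0.001
```

Emit:
{"name": "move_arm", "arguments": {
  "series": "0 0 0.01 0.02 0.12 0 -1;0 0 0.02 0.03 0.24 0 -1;0 0 0.03 0.05 0.36 0 -1;0 0 0.04 0.07 0.48 0 -1;0 0 0.05 0.08 0.6 0 -1;0 0 0.06 0.1 0.71 0 -1;0 0 0.07 0.12 0.83 0 -1;0 0 0.076 0.13 0.95 0 -1"
}}

```text
time: 5.85
tool_pos: [0.4534, -0.0939, 0.2146]
tcp_rot: [3.136, -0.18, 0.0]
wrist_force: [0.1, 0.4, -0.4]
width: -0.001
```

Emit:
{"name": "move_arm", "arguments": {
  "series": "0 0 0.01 0.03 0.11 0 -1;0 0 0.02 0.07 0.23 0 -1;0 0 0.03 0.1 0.34 0 -1;0 0 0.04 0.14 0.46 0 -1;0 0 0.05 0.18 0.57 0 -1;0 0 0.06 0.21 0.68 0 -1;0 0 0.07 0.25 0.8 0 -1;0 0 0.076 0.28 0.91 0 -1"
}}

```text
time: 6.65
tool_pos: [0.4709, -0.1876, 0.2146]
tcp_rot: [-3.112, 0.429, -0.0]
wrist_force: [0.3, -0.3, 0.4]
width: -0.001
```

Emit:
{"name": "move_arm", "arguments": {
  "series": "0 0 0.01 0.06 0.12 0 -1;0 0 0.02 0.12 0.24 0 -1;0 0 0.03 0.18 0.36 0 -1;0 0 0.04 0.24 0.48 0 -1;0 0 0.05 0.3 0.6 0 -1;0 0 0.06 0.36 0.73 0 -1;0 0 0.07 0.42 0.86 0 -1;0 0 0.076 0.42 0.86 0 -1"
}}

```text
time: 7.45
tool_pos: [0.4882, -0.2826, 0.2145]
tcp_rot: [3.067, -0.677, 0.0]
wrist_force: [0.3, -0.3, 0.0]
width: -0.0
```

Run:
```python
from h import *
s=st(); c=snap('wrist','w1.png'); np.savez('w1.npz',p=s['tool_pos'],r=s['tcp_rot'],K=c['K'],m=c['mount'])
```

```text
t 7.45 p [ 0.4882 -0.2826  0.2145] yaw -0.4345 z [ 0.    -0.001 -1.   ] F [ 0.33 -0.3   0.01] w -0.0
```

View pics/w1.png

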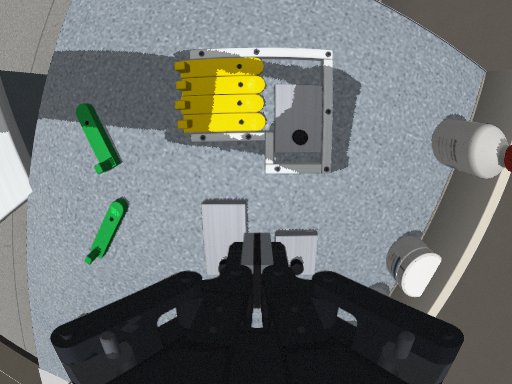

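The wrist view shows the whole frame: back screws at about (328,54) and (327,169), knob at (300,137), and tabs at about (181,66) to (184,124).

Run:
```python
from h import *
a=cv2.imread('pics/w1.png')[40:185,165:345]; cv2.imwrite('pics/w1z.png',cv2.resize(a,None,fx=4.4,fy=4.1,interpolation=cv2.INTER_CUBIC))
```

```text
(no output)
```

View pics/w1z.png

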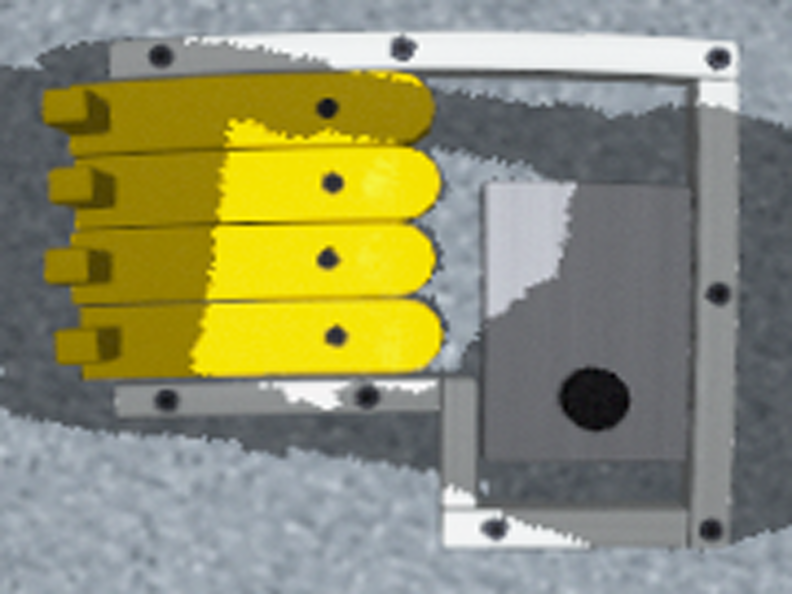

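```bash
cat >> h.py <<'E'
def wproj(P,z):
    Rt=R.from_rotvec(z['r']).as_matrix();m=z['m']
    c=(((P-z['p'])@Rt)-m[:3,3])@m[:3,:3]
    v=np.stack([c[:,0],-c[:,1],-c[:,2]],1);rho=np.hypot(v[:,0],v[:,1]);th=np.arctan2(rho,v[:,2])
    K=z['K'];return np.stack([K[0,2]+K[0,0]*th*v[:,0]/rho,K[1,2]+K[1,1]*th*v[:,1]/rho],1)
def wonz(px,zh,z):
    Rt=R.from_rotvec(z['r']).as_matrix();m=z['m'];K=z['K']
    d=np.array([(px[0]-K[0,2])/K[0,0],(px[1]-K[1,2])/K[1,1]]);t=np.linalg.norm(d);u=d/t
    v=np.array([np.sin(t)*u[0],-np.sin(t)*u[1],-np.cos(t)]);v=Rt@(m[:3,:3]@v);o=z['p']+Rt@m[:3,3]
    return o+v*(zh-o[2])/v[2]
E
python3 - <<'E'
from h import *
z=dict(np.load('w1.npz'))
C=lambda x,y:(165+(x+.5)/4.4-.5,40+(y+.5)/4.1-.5)
F=[((718,58),(66,71)),((711,528),(66,-71)),((717,293),(66,0)),((693,82),(60,65)),((690,508),(60,-65))]
W=np.array([wonz(C(*a),.018,z)[:2] for a,_ in F]);G=np.array([b for _,b in F])/1e3
T=lambda v,g:np.stack([v[0]+g[:,0]*np.cos(v[2])-g[:,1]*np.sin(v[2]),v[1]+g[:,0]*np.sin(v[2])+g[:,1]*np.cos(v[2])],1)
r=least_squares(lambda v:(T(v,G)-W).ravel(),[.536,-.225,-.43]);v=r.x;print('frame',v.round(4),(r.fun*1e3).round(1))
def inv(w): d=w[:2]-v[:2];c,s=np.cos(v[2]),np.sin(v[2]);return (np.array([d[0]*c+d[1]*s,-d[0]*s+d[1]*c])*1e3).round(1)
for n,a,h in [('fencedot',(402,48),18),('fencedot2',(160,56),18),('raildot',(166,400),18),('raildot2',(367,397),18),('lipdot',(494,528),18),('knobtop',(594,399),36),('blkBL',(688,183),18),('blkFL',(484,183),18),('blkFR',(484,459),18),('blkBR',(687,459),18),
 ('tab1',(63,107),46),('tab2',(70,187),46),('tab3',(64,266),46),('tab4',(77,346),46),('nose1',(434,106),18),('nose2',(441,184),18),('nose3',(436,259),18),('nose4',(442,336),18),('mouth',(441,450),18),('fenceinner',(300,72),18)]:
    print(n,inv(wonz(C(*a),h/1e3,z)))
# other cams
S=lambda x,y:(205+x/5,125+y/5); D=lambda x,y:(145+x/5,135+y/5)
E
```

```text
frame [ 0.5362 -0.2248 -0.4242] [-0.6  0.1 -0.4 -0.4 -0.1 -0.2  1.2  1.3 -0.1 -0.7]
fencedot [-19.4  71.8]
fencedot2 [-84.8  72. ]
raildot [-85.1 -30.7]
raildot2 [-29.9 -31.1]
lipdot [  4.6 -70.4]
knobtop [ 29.4 -30.4]
blkBL [57.7 32.7]
blkFL [ 2.1 31.3]
blkFR [  1.8 -49.7]
blkBR [ 58.5 -49.5]
tab1 [-104.8   53.6]
tab2 [-103.2   31.1]
tab3 [-105.3    9.4]
tab4 [-102.6  -12.8]
nose1 [-11.   54.2]
nose2 [-9.4 31. ]
nose3 [-10.9   9. ]
nose4 [ -9.5 -13.5]
mouth [ -9.9 -47. ]
fenceinner [-46.8  65.1]
```

```bash
cat >> h.py <<'E'
V=np.array([.5362,-.2248,-.4242])
def fr2w(x,y,z): c,s=np.cos(V[2]),np.sin(V[2]);return np.array([V[0]+x*c-y*s,V[1]+x*s+y*c,z])
def w2fr(w): d=w[:2]-V[:2];c,s=np.cos(V[2]),np.sin(V[2]);return np.array([d[0]*c+d[1]*s,-d[0]*s+d[1]*c,w[2]])
E
python3 - <<'E'
from h import *
s=st();p=s['tool_pos'];print(w2fr(p))
plan(p,yawof(s['tcp_rot']),[(fr2w(.0294,.008,.15),V[2]),(fr2w(.0294,.008,.048),V[2])])
E
```

```text
t 7.5 p [ 0.488  -0.2815  0.2144] yaw -0.4345 z [-0.  0. -1.] F [ 0.32  0.69 -0.65] w -0.001
[-0.020622   -0.07153248  0.21441439]
turn z -0.005  shift 0.492 -0.800 0.644
turn z -0.000  shift 0.000 0.000 1.020
```

Emit:
{"name": "move_arm", "arguments": {
  "series": "0 0 -0.005 0.08 -0.13 0.1 -1;0 0 -0.005 0.16 -0.26 0.2 -1;0 0 -0.005 0.24 -0.4 0.3 -1;0 0 -0.005 0.32 -0.53 0.4 -1;0 0 -0.005 0.4 -0.66 0.5 -1;0 0 -0.005 0.49 -0.8 0.64 -1;0 0 -0.005 0.49 -0.8 0.8 -1;0 0 -0.005 0.49 -0.8 0.95 -1"
}}

```text
time: 8.3
tool_pos: [0.5658, -0.2279, 0.1177]
tcp_rot: [3.073, -0.655, -0.002]
wrist_force: [-1.1, -0.3, 0.2]
width: 0.004
```

Emit:
{"name": "move_arm", "arguments": {
  "series": "0 0 0 0 0 0.12 -1;0 0 0 0 0 0.24 -1;0 0 0 0 0 0.36 -1;0 0 0 0 0 0.48 -1;0 0 0 0 0 0.58 -1;0 0 0 0 0 0.65 -1;0 0 0 0 0 0.71 -1;0 0 0 0 0 0.71 -1"
}}

```text
time: 9.1
tool_pos: [0.5654, -0.2282, 0.0477]
tcp_rot: [-3.072, 0.657, 0.002]
wrist_force: [-0.5, 0.8, 0.5]
width: 0.001
```

Run:
```python
from h import *
s=st();print(w2fr(s['tool_pos']).round(4))
c=snap('wrist','w2.png'); 
a=snap('side','d2.png')['pixels'][110:250,120:300,::-1]; cv2.imwrite('pics/d2z.png',cv2.resize(a,None,fx=4,fy=4,interpolation=cv2.INTER_CUBIC))
```

```text
t 9.1 p [ 0.5654 -0.2282  0.0477] yaw -0.4211 z [-0.001  0.001 -1.   ] F [-0.55  0.81  0.49] w 0.001
[0.028  0.0089 0.0477]
```

View pics/w2.png

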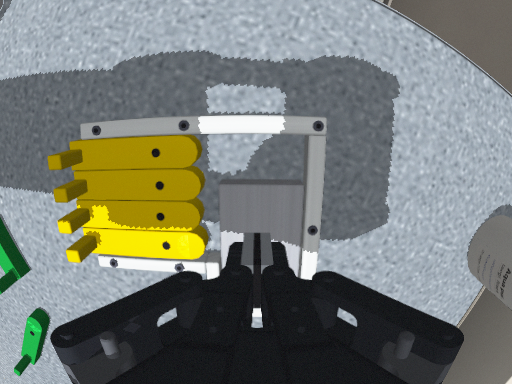

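View pics/d2z.png

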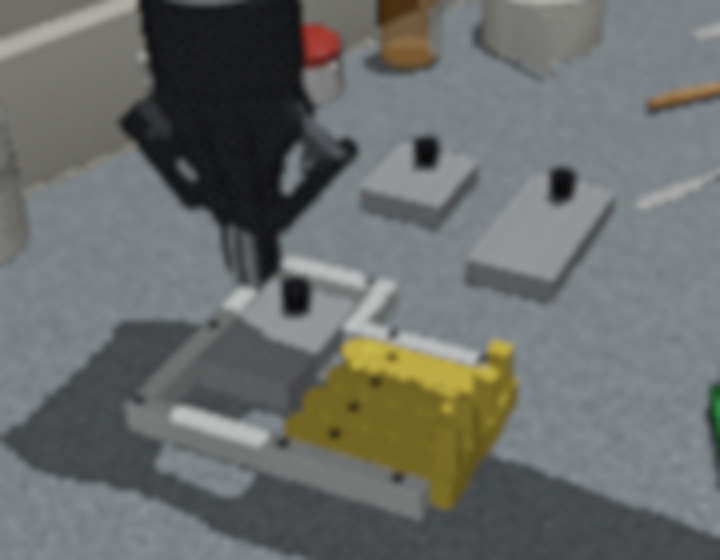

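Run:
```python
from h import *
for n,(u,v,sc) in {'side':(120,110,4),'scene':(0,0,1)}.items():
    c=viewer.read_camera(n)
    def pr(P):
        q=c['world_to_cam'][:3]@np.r_[P,1];K=c['K'];return ((K[0,2]-K[0,0]*q[0]/q[2]-u)*sc,(K[1,2]+K[1,1]*q[1]/q[2]-v)*sc)
    for nm,P in [('tcp',(.028,.009,.048)),('tip',(.028,.009,.026)),('knob',(.0294,-.0304,.036)),('narrow?',(.066,.071,.018))]: print(n,nm,np.round(pr(fr2w(*P))))
cv2.imwrite('pics/s2z.png',cv2.resize(c['pixels'][100:200,200:330,::-1],None,fx=5,fy=5,interpolation=cv2.INTER_CUBIC))
```

```text
side tcp [258. 304.]
side tip [262. 337.]
side knob [294. 282.]
side narrow? [139. 399.]
scene tcp [274. 143.]
scene tip [274. 150.]
scene knob [284. 155.]
scene narrow? [273. 135.]
```

View pics/s2z.png

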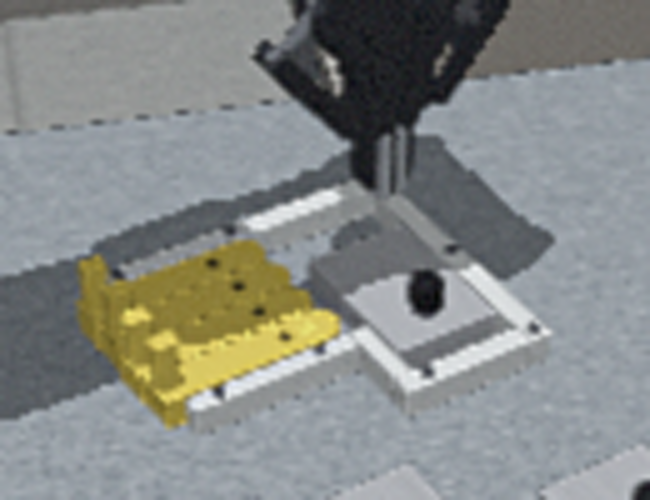

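Run:
```python
from h import *
s=bot.read_state();z=dict(np.load('w1.npz'));z['p']=s['tool_pos'];z['r']=s['tcp_rot']
P=np.array([fr2w(.066,.071,.018),fr2w(.066,0,.018),fr2w(-.0194,.0715,.018),fr2w(-.085,.0715,.018),fr2w(-.085,-.031,.018)])
print('pred',wproj(P,z).round(1).tolist());print('obs 318,126 312,230 184,126 96,130 113,263')
f=lambda v:(wproj(P,{**z,'p':z['p']+v})-np.array([(318,126),(312,230),(184,126),(96,130),(113,263)])).ravel()
r=least_squares(f,np.zeros(3));print('pose offset',r.x.round(4),r.fun.round(1))
print(wproj(np.array([s['tool_pos'],s['tool_pos']-[0,0,.022]]),z))
```

```text
pred [[314.3, 125.3], [309.3, 228.6], [182.2, 124.7], [95.1, 130.1], [112.6, 261.7]]
obs 318,126 312,230 184,126 96,130 113,263
pose offset [-0.0015  0.001  -0.002 ] [-0.5  0.   0.3  0.   0.1 -0.8 -0.3  0.5  0.5  0.3]
[[256.87183854 234.92284483]
 [256.81012846 221.49846777]]
```

Run:
```python
from h import *
z=dict(np.load('w1.npz'));z['p']=np.zeros(3);z['r']=np.array([1e-9,0,0])
for w in(-.011,0,.011):
  for t in (-.022,-.01,0,.01,.022): print(w,t,wproj(np.array([[0,w,t],[.0145,w,t]]),z).round(0).tolist())
a=cv2.imread('pics/w2.png')[190:340,180:340]; cv2.imwrite('pics/w2z.png',cv2.resize(a,None,fx=4,fy=4,interpolation=cv2.INTER_CUBIC))
```

```text
-0.011 -0.022 [[257.0, 232.0], [286.0, 232.0]]
-0.011 -0.01 [[257.0, 224.0], [284.0, 224.0]]
-0.011 0 [[257.0, 217.0], [282.0, 217.0]]
-0.011 0.01 [[257.0, 212.0], [281.0, 212.0]]
-0.011 0.022 [[257.0, 205.0], [279.0, 205.0]]
0 -0.022 [[257.0, 252.0], [285.0, 252.0]]
0 -0.01 [[257.0, 242.0], [283.0, 242.0]]
0 0 [[257.0, 235.0], [282.0, 235.0]]
0 0.01 [[257.0, 228.0], [280.0, 228.0]]
0 0.022 [[257.0, 221.0], [279.0, 221.0]]
0.011 -0.022 [[257.0, 270.0], [284.0, 270.0]]
0.011 -0.01 [[257.0, 260.0], [282.0, 259.0]]
0.011 0 [[257.0, 252.0], [281.0, 252.0]]
0.011 0.01 [[257.0, 245.0], [280.0, 245.0]]
0.011 0.022 [[257.0, 237.0], [279.0, 237.0]]
```

View pics/w2z.png

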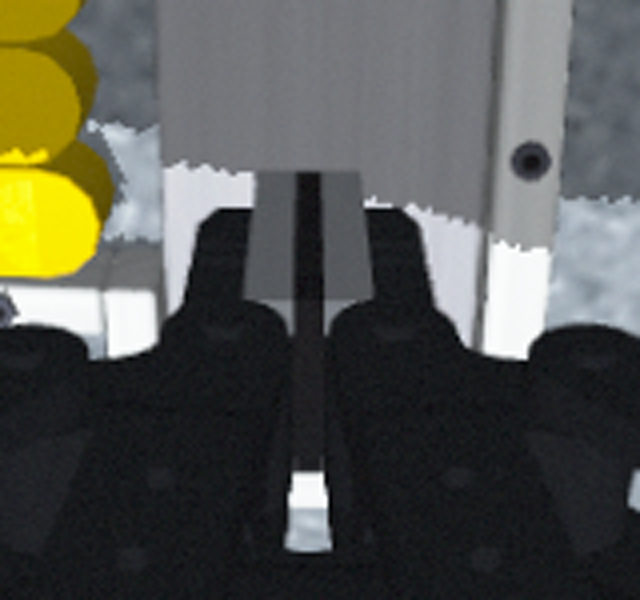

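The fingertips look about 22 mm higher than nominal in both fixed cameras and the wrist view. There is no force yet and the knob is unobscured, so I'll go down in guarded steps and look again.

Emit:
{"name": "move_arm", "arguments": {
  "series": "0 0 0 0 0 0.03 -1;0 0 0 0 0 0.06 -1;0 0 0 0 0 0.09 -1;0 0 0 0 0 0.12 -1;0 0 0 0 0 0.14 -1;0 0 0 0 0 0.16 -1;0 0 0 0 0 0.16 -1;0 0 0 0 0 0.16 -1"
}}

```text
time: 10.1
tool_pos: [0.5659, -0.2285, 0.0325]
tcp_rot: [-3.072, 0.657, 0.0]
wrist_force: [-0.7, -0.4, 1.0]
width: -0.001
```

Run:
```python
from h import *
s=st();print(w2fr(s['tool_pos']).round(4))
a=snap('side','d3.png')['pixels'][130:210,150:240,::-1]; b=snap('scene','s3.png')['pixels'][100:180,235:325,::-1]
k=lambda a:cv2.resize(a,(396,352),interpolation=cv2.INTER_CUBIC)
w=snap('wrist','w3.png')['pixels'][200:300,200:313,::-1]
cv2.imwrite('pics/c3.png',np.hstack([k(a),k(b)])); cv2.imwrite('pics/w3z.png',cv2.resize(w,None,fx=5,fy=5))
```

```text
t 10.1 p [ 0.5659 -0.2285  0.0325] yaw -0.4211 z [-0.  0. -1.] F [-0.66 -0.42  0.96] w -0.001
[0.0286 0.0089 0.0325]
```

View pics/c3.png

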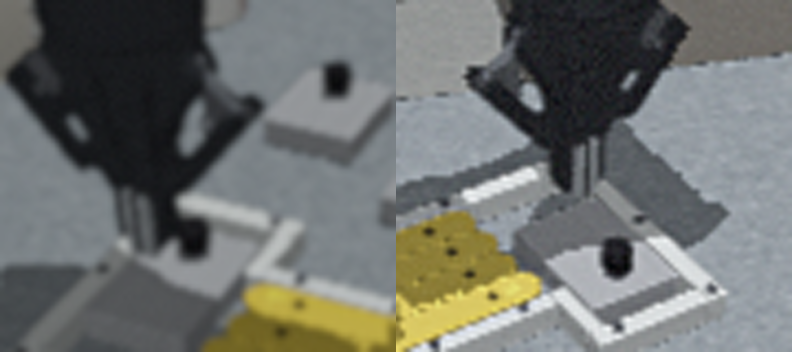

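View pics/w3z.png

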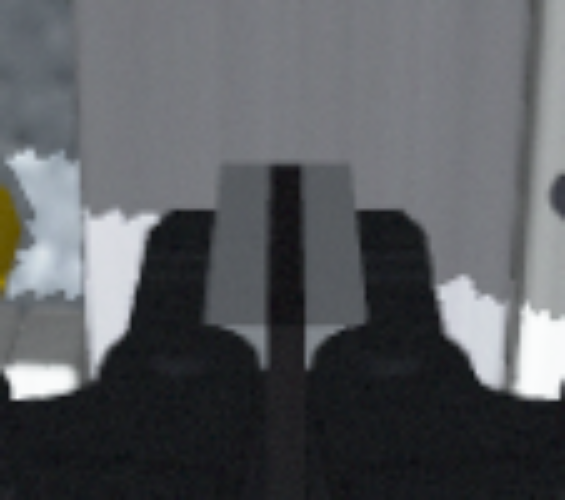

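Run:
```python
from h import *
for n in ('side','scene'):
    c=viewer.read_camera(n)
    for zt in (.02,.035,.05,.055):
        L=[]
        for dx in(-.013,.013):
            for dy in (-.011,.011):
                q=c['world_to_cam'][:3]@np.r_[fr2w(.0286+dx,.0089+dy,zt),1];K=c['K']
                u,v=K[0,2]-K[0,0]*q[0]/q[2],K[1,2]+K[1,1]*q[1]/q[2]
                L.append(((u-150)*4.4,(v-130)*4.4) if n=='side' else ((u-235)*4.4+396,(v-100)*4.4))
        print(n,zt,np.round(L).astype(int).tolist())
```

```text
side 0.02 [[190, 285], [168, 311], [145, 273], [122, 298]]
side 0.035 [[188, 261], [165, 287], [142, 249], [118, 274]]
side 0.05 [[185, 237], [162, 262], [139, 225], [115, 249]]
side 0.055 [[184, 229], [161, 254], [138, 216], [114, 241]]
scene 0.02 [[560, 247], [539, 226], [599, 232], [578, 211]]
scene 0.035 [[560, 226], [539, 205], [600, 211], [578, 190]]
scene 0.05 [[561, 204], [539, 184], [601, 189], [579, 169]]
scene 0.055 [[561, 197], [539, 177], [601, 182], [579, 161]]
```

Measured against the projections, the shut tips sit about 21 mm *above* the reported TCP (tip z≈0.053 at TCP 0.0325). For tips at about 26 mm I need TCP z≈0.005.

Emit:
{"name": "move_arm", "arguments": {
  "series": "0 0 0 0 0 0.04 -1;0 0 0 0 0 0.08 -1;0 0 0 0 0 0.12 -1;0 0 0 0 0 0.16 -1;0 0 0 0 0 0.19 -1;0 0 0 0 0 0.22 -1;0 0 0 0 0 0.25 -1;0 0 0 0 0 0.26 -1"
}}

```text
time: 11.15
tool_pos: [0.5657, -0.2283, 0.0062]
tcp_rot: [-3.072, 0.657, 0.001]
wrist_force: [0.5, 0.2, -0.1]
width: -0.003
```

Run:
```python
from h import *
s=st();print(w2fr(s['tool_pos']).round(4))
a=snap('side','d4.png')['pixels'][130:210,150:240,::-1]; b=snap('scene','s4.png')['pixels'][100:180,235:325,::-1]
k=lambda a:cv2.resize(a,(396,352),interpolation=cv2.INTER_CUBIC)
cv2.imwrite('pics/c4.png',np.hstack([k(a),k(b)]))
```

```text
t 11.15 p [ 0.5657 -0.2283  0.0062] yaw -0.4211 z [-0.  0. -1.] F [ 0.47  0.18 -0.1 ] w -0.003
[0.0284 0.0089 0.0062]
```

View pics/c4.png

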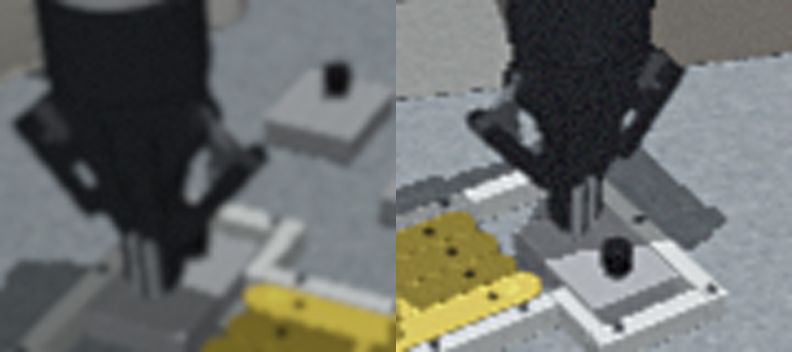

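Emit:
{"name": "move_arm", "arguments": {
  "series": "0 0 0 0.01 0.07 0 -1;0 0 0 0.01 0.14 0 -1;0 0 0 0.01 0.17 0 -1;0 0 0 0.01 0.2 0 -1;0 0 0 0.01 0.23 0 -1;0 0 0 0.01 0.26 0 -1;0 0 0 0.01 0.29 0 -1;0 0 0 0.01 0.3 0 -1"
}}

```text
time: 12.05
tool_pos: [0.5547, -0.2563, 0.0067]
tcp_rot: [-3.072, 0.657, -0.0]
wrist_force: [1.0, 3.3, 1.2]
width: -0.005
```

Emit:
{"name": "move_arm", "arguments": {
  "series": "0 0 0 0 0.01 0 -1;0 0 0 0 0.015 0 -1;0 0 0 0 0.02 0 -1;0 0 0 0 0.025 0 -1;0 0 0 0 0.03 0 -1;0 0 0 0 0.03 0 -1;0 0 0 0 0.03 0 -1;0 0 0 0 0.03 0 -1"
}}

```text
time: 12.85
tool_pos: [0.5535, -0.259, 0.0067]
tcp_rot: [3.072, -0.657, 0.0]
wrist_force: [1.0, 3.6, 2.0]
width: 0.002
```

Run:
```python
from h import *
s=st();print(w2fr(s['tool_pos']).round(4))
w=snap('wrist','w5.png')
a=snap('side','d5.png')['pixels'][130:210,150:240,::-1]; b=snap('scene','s5.png')['pixels'][100:180,235:325,::-1]
k=lambda a:cv2.resize(a,(396,352),interpolation=cv2.INTER_CUBIC)
cv2.imwrite('pics/c5.png',np.hstack([k(a),k(b)]))
```

```text
t 12.85 p [ 0.5535 -0.259   0.0067] yaw -0.4212 z [ 0. -0. -1.] F [1.05 3.61 1.99] w 0.002
[ 0.0298 -0.0241  0.0067]
```

View pics/c5.png

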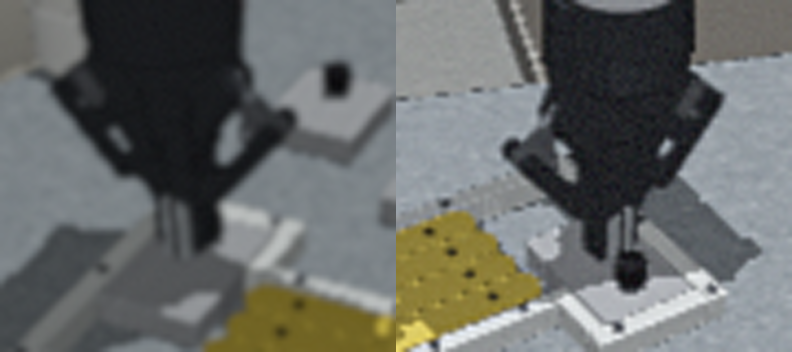

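The finger is on the knob and the block is sliding at about 3.6 N. I'll keep going in small steps until the wall is felt.

Emit:
{"name": "move_arm", "arguments": {
  "series": "0 0 0 0 0.005 0 -1;0 0 0 0 0.01 0 -1;0 0 0 0 0.015 0 -1;0 0 0 0 0.02 0 -1;0 0 0 0 0.025 0 -1;0 0 0 0 0.025 0 -1;0 0 0 0 0.025 0 -1;0 0 0 0 0.025 0 -1"
}}

```text
time: 13.8
tool_pos: [0.5533, -0.2597, 0.0067]
tcp_rot: [-3.07, 0.657, -0.001]
wrist_force: [4.1, 9.1, 3.3]
width: 0.006
```

Run:
```python
from h import *
s=st();print(w2fr(s['tool_pos']).round(4))
w=snap('wrist','w6.png');cv2.imwrite('pics/w6z.png',cv2.resize(w['pixels'][90:330,190:390,::-1],None,fx=2.5,fy=2.5))
b=snap('scene','s6.png')['pixels'][130:180,260:320,::-1]
cv2.imwrite('pics/c6.png',cv2.resize(b,None,fx=10,fy=10,interpolation=cv2.INTER_CUBIC))
```

```text
t 13.8 p [ 0.5533 -0.2597  0.0067] yaw -0.4218 z [ 0.001  0.002 -1.   ] F [4.11 9.12 3.33] w 0.006
[ 0.0299 -0.0247  0.0067]
```

View pics/c6.png

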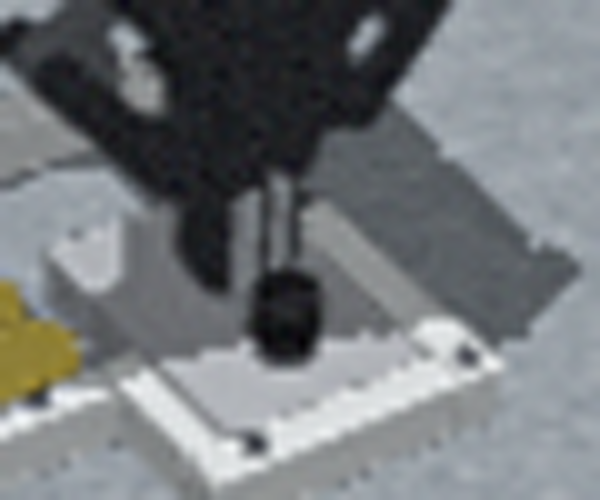

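View pics/w6z.png

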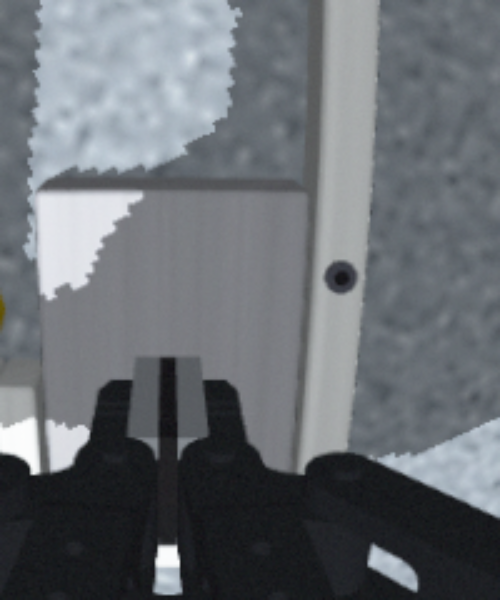

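Only 0.6 of the 2.5 mm was travelled and the force rose to 10 N. The scene picture shows no gap left at the right wall. I'll check this by measuring the block's left edge, then work out the next move.

Run:
```python
from h import *
s=st();z=dict(np.load('w1.npz'));z['p']=s['tool_pos'];z['r']=s['tcp_rot']
for a in [(38,190),(172,187),(304,190),(340,277)]: print((w2fr(wonz((190+a[0]/2.5,90+a[1]/2.5),.018,z))*1e3).round(1))
p=s['tool_pos'];Y=yawof(s['tcp_rot']);q=w2fr(p)
# back off, raise, go behind tab1
X=-.1048-.0225-.012
print(X)
plan(p,Y,[(fr2w(q[0],q[1]+.012,.0067),Y),(fr2w(q[0]-.02,q[1]+.04,.07),Y),(fr2w(X+.06,.0536,.07),V[2]),(fr2w(X,.0536,.07),V[2]),(fr2w(X,.0536,.012),V[2])])
```

```text
t 13.9 p [ 0.5533 -0.2596  0.0067] yaw -0.4218 z [ 0.001  0.002 -1.   ] F [4.1  9.55 2.88] w -0.004
[ 3.3 17.9 18. ]
[30.7 18.5 18. ]
[57.7 18.1 18. ]
[66.5 -0.5 18. ]
-0.1393
turn z -0.000  shift 0.000 -0.120 0.000
turn z -0.000  shift -0.199 -0.280 -0.633
turn z 0.001  shift -0.891 -0.385 -0.000
turn z -0.000  shift -0.600 -0.000 -0.000
turn z -0.000  shift 0.000 0.000 0.580
```

The block's left edge sits at y≈18 mm, so its right face is at -65: flush and square. Next I back off, lift, and go behind tab 1.

Emit:
{"name": "move_arm", "arguments": {
  "series": "0 0 0 0 -0.08 0 -1;0 0 0 0 -0.16 0 -1;0 0 0 0 -0.18 -0.15 -1;0 0 0 0 -0.2 -0.3 -1;0 0 0 -0.1 -0.26 -0.45 -1;0 0 0 -0.2 -0.32 -0.55 -1;0 0 0 -0.35 -0.38 -0.6 -1;0 0 0 -0.5 -0.44 -0.6 -1"
}}

```text
time: 14.7
tool_pos: [0.5253, -0.2008, 0.069]
tcp_rot: [3.071, -0.657, 0.005]
wrist_force: [-0.0, -0.9, -0.6]
width: -0.003
```

Emit:
{"name": "move_arm", "arguments": {
  "series": "0 0 0 -0.13 -0.05 0 -1;0 0 0 -0.26 -0.1 0 -1;0 0 0 -0.39 -0.15 0 -1;0 0 0 -0.52 -0.2 0 -1;0 0 0 -0.65 -0.26 0 -1;0 0 0 -0.78 -0.32 0 -1;0 0 0 -0.9 -0.36 0 -1;0 0 0 -1 -0.36 0 -1"
}}

```text
time: 15.5
tool_pos: [0.4473, -0.126, 0.0665]
tcp_rot: [-3.072, 0.655, 0.0]
wrist_force: [-0.0, -0.8, -0.4]
width: -0.003
```

Run:
```python
from h import *
s=st();p=s['tool_pos'];Y=yawof(s['tcp_rot']);print(w2fr(p).round(4))
plan(p,Y,[(fr2w(-.1393,.0545,p[2]),V[2]),(fr2w(-.1393,.0545,.007),V[2])])
```

```text
t 15.5 p [ 0.4473 -0.126   0.0665] yaw -0.4203 z [-0.  0. -1.] F [-0.04 -0.75 -0.38] w -0.003
[-0.1217  0.0534  0.0665]
turn z 0.002  shift -0.176 -0.011 -0.000
turn z -0.000  shift 0.000 0.000 0.595
```

Emit:
{"name": "move_arm", "arguments": {
  "series": "0 0 0 -0.1 0 0 -1;0 0 0 -0.19 0 0.04 -1;0 0 0 -0.19 0 0.15 -1;0 0 0 -0.19 0 0.28 -1;0 0 0 -0.19 0 0.4 -1;0 0 0 -0.19 0 0.5 -1;0 0 0 -0.19 0 0.57 -1;0 0 0 -0.19 0 0.59 -1"
}}

```text
time: 16.3
tool_pos: [0.4299, -0.1189, 0.0061]
tcp_rot: [-3.072, 0.657, 0.004]
wrist_force: [0.3, 0.6, 0.5]
width: -0.0
```

Run:
```python
from h import *
s=st();print(w2fr(s['tool_pos']).round(4))
w=snap('wrist','w7.png')
a=snap('side','d7.png')['pixels'][150:240,175:285,::-1]; b=snap('scene','s7.png')['pixels'][110:200,200:310,::-1]
k=lambda a:cv2.resize(a,(396,324),interpolation=cv2.INTER_CUBIC)
cv2.imwrite('pics/c7.png',np.hstack([k(a),k(b)]))
```

```text
t 16.3 p [ 0.4299 -0.1189  0.0061] yaw -0.4213 z [-0.002  0.001 -1.   ] F [0.3  0.58 0.54] w -0.0
[-0.1404  0.0527  0.0061]
```

View pics/c7.png

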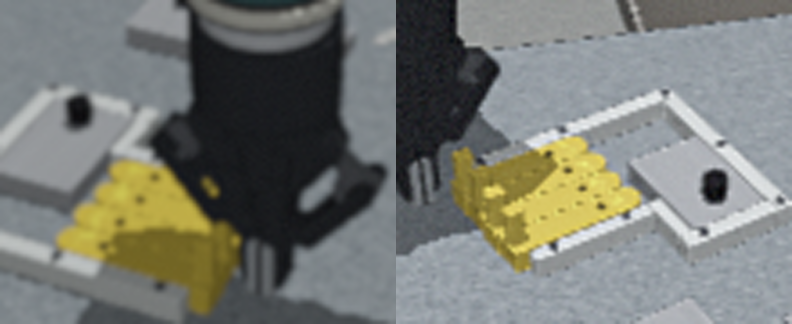

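View pics/w7.png

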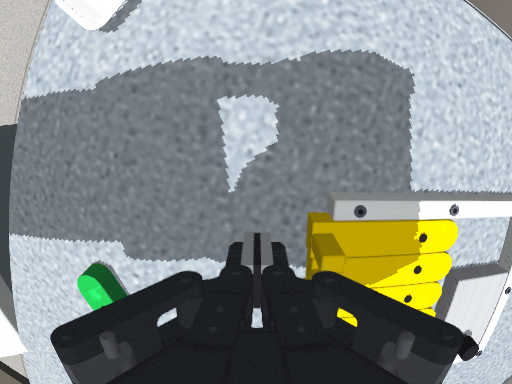

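The shut fingers are behind tab 1 with about 5 mm clearance to tab 2 on the side. I'll push most of the way, then check.

Emit:
{"name": "move_arm", "arguments": {
  "series": "0 0 0 0.07 -0.01 -0.03 -1;0 0 0 0.15 -0.01 -0.04 -1;0 0 0 0.24 -0.01 -0.04 -1;0 0 0 0.33 -0.01 -0.04 -1;0 0 0 0.42 -0.01 -0.04 -1;0 0 0 0.5 -0.01 -0.04 -1;0 0 0 0.57 -0.01 -0.04 -1;0 0 0 0.6 -0.01 -0.04 -1"
}}

```text
time: 17.25
tool_pos: [0.4869, -0.1432, 0.0115]
tcp_rot: [3.072, -0.657, 0.001]
wrist_force: [-1.1, 1.5, 1.2]
width: -0.001
```

Run:
```python
from h import *
s=st();print(w2fr(s['tool_pos']).round(4))
a=snap('side','d8.png')['pixels'][150:240,145:255,::-1]; b=snap('scene','s8.png')['pixels'][110:200,200:310,::-1]
k=lambda a:cv2.resize(a,(396,324),interpolation=cv2.INTER_CUBIC)
cv2.imwrite('pics/c8.png',np.hstack([k(a),k(b)]))
w=snap('wrist','w8.png')
```

```text
t 17.25 p [ 0.4869 -0.1432  0.0115] yaw -0.4213 z [ 0.001 -0.    -1.   ] F [-1.13  1.5   1.2 ] w -0.001
[-0.0785  0.054   0.0115]
```

View pics/c8.png

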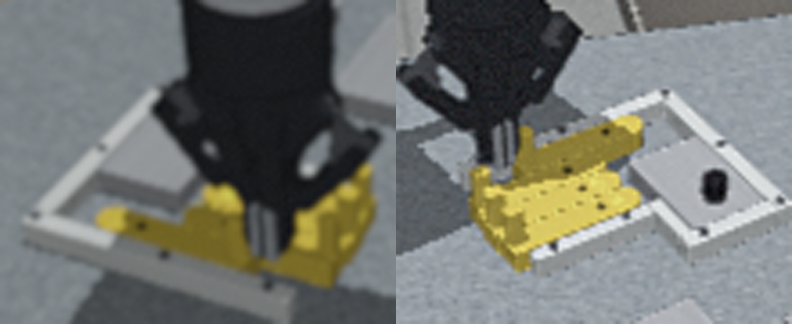

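View pics/w8.png

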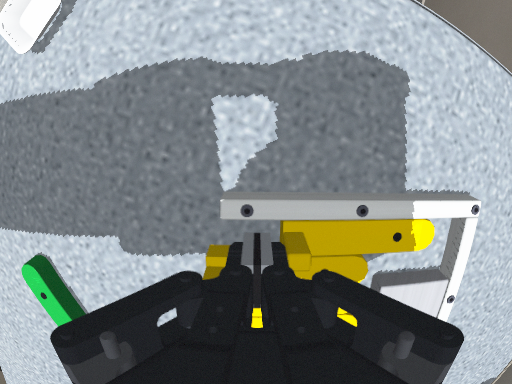

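Bar 1 slides alone along the fence, with the nose at about (433,235) and the other bars unmoved. About 24 mm is left.

Emit:
{"name": "move_arm", "arguments": {
  "series": "0 0 0 0.05 0 0 -1;0 0 0 0.1 0 0 -1;0 0 0 0.14 0 0 -1;0 0 0 0.17 0 0 -1;0 0 0 0.19 0 0 -1;0 0 0 0.21 0 0 -1;0 0 0 0.22 0 0 -1;0 0 0 0.22 0 0 -1"
}}

```text
time: 18.2
tool_pos: [0.5063, -0.1519, 0.0116]
tcp_rot: [3.072, -0.657, 0.001]
wrist_force: [0.8, 0.2, 0.2]
width: -0.001
```

Run:
```python
from h import *
s=st();print(w2fr(s['tool_pos']).round(4))
w=snap('wrist','w9.png');cv2.imwrite('pics/w9z.png',cv2.resize(w['pixels'][170:320,200:460,::-1],None,fx=3,fy=3))
```

```text
t 18.2 p [ 0.5063 -0.1519  0.0116] yaw -0.4211 z [ 0. -0. -1.] F [0.79 0.23 0.2 ] w -0.001
[-0.0573  0.0541  0.0116]
```

View pics/w9z.png

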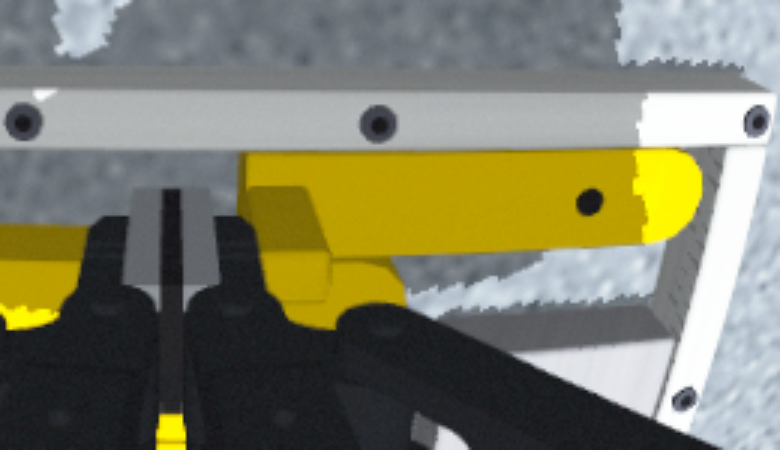

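Run:
```python
from h import *
s=bot.read_state();z=dict(np.load('w1.npz'));z['p']=s['tool_pos'];z['r']=s['tcp_rot']
for a in [(702,190),(725,190),(757,122),(589,202)]: print((w2fr(wonz((200+a[0]/3,170+a[1]/3),.018,z))*1e3).round(1))
```

```text
[56.1 55.1 18. ]
[62.5 54.7 18. ]
[67.8 70.2 18. ]
[27.7 53.6 18. ]
```

About 6 mm is left. I'll push slowly and watch for the force rise.

Emit:
{"name": "move_arm", "arguments": {
  "series": "0 0 0 0.01 0 0 -1;0 0 0 0.02 0 0 -1;0 0 0 0.03 0 0 -1;0 0 0 0.035 0 0 -1;0 0 0 0.04 0 0 -1;0 0 0 0.045 0 0 -1;0 0 0 0.05 0 0 -1;0 0 0 0.05 0 0 -1"
}}

```text
time: 19.05
tool_pos: [0.5103, -0.1537, 0.0116]
tcp_rot: [-3.072, 0.657, 0.001]
wrist_force: [-2.1, 2.0, 1.6]
width: 0.004
```

Emit:
{"name": "move_arm", "arguments": {
  "series": "0 0 0 0.005 0 0 -1;0 0 0 0.01 0 0 -1;0 0 0 0.015 0 0 -1;0 0 0 0.02 0 0 -1;0 0 0 0.025 0 0 -1;0 0 0 0.03 0 0 -1;0 0 0 0.03 0 0 -1;0 0 0 0.03 0 0 -1"
}}

```text
time: 19.85
tool_pos: [0.5103, -0.1537, 0.0112]
tcp_rot: [-3.071, 0.656, 0.01]
wrist_force: [-10.1, 4.0, 9.5]
width: -0.001
```

Run:
```python
from h import *
s=st();print(w2fr(s['tool_pos']).round(4))
w=snap('wrist','w10.png');cv2.imwrite('pics/w10z.png',cv2.resize(w['pixels'][170:320,200:460,::-1],None,fx=3,fy=3))
```

```text
t 19.85 p [ 0.5103 -0.1537  0.0112] yaw -0.4211 z [-0.006  0.002 -1.   ] F [-10.1    3.96   9.51] w -0.001
[-0.0528  0.0541  0.0112]
```

View pics/w10z.png

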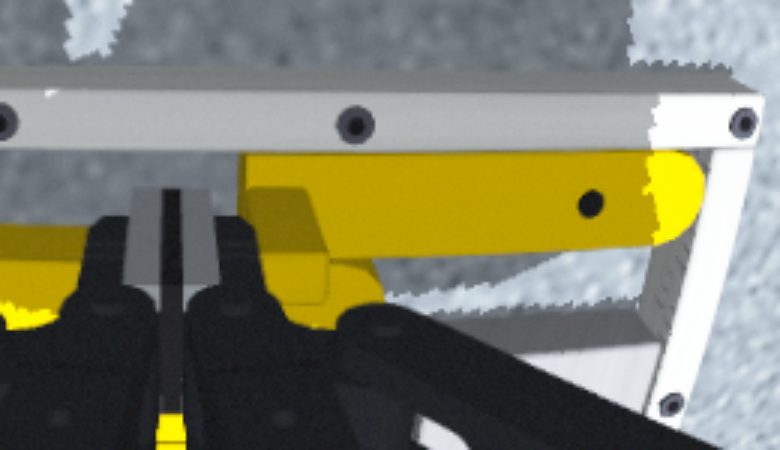

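Stalled at the back wall with 10 N and the nose touching, so bar 1 is in. Next: back off, lift, move behind tab 2, and lower.

Emit:
{"name": "move_arm", "arguments": {
  "series": "0 0 0 -0.08 0 0 -1;0 0 0 -0.12 0 -0.12 -1;0 0 0 -0.14 0 -0.26 -1;0 0 0 -0.25 0.05 -0.38 -1;0 0 0 -0.42 0.1 -0.4 -1;0 0 0 -0.6 0.16 -0.4 -1;0 0 0 -0.76 0.22 -0.4 -1;0 0 0 -0.88 0.22 -0.4 -1"
}}

```text
time: 20.7
tool_pos: [0.4242, -0.1397, 0.0531]
tcp_rot: [3.071, -0.658, 0.004]
wrist_force: [-0.8, -0.9, -0.6]
width: 0.003
```

Run:
```python
from h import *
s=st();print(w2fr(s['tool_pos']).round(4)); p=s['tool_pos']
w=snap('wrist','w11.png')
b=snap('scene','s11.png')['pixels'][110:200,200:310,::-1]
cv2.imwrite('pics/c11.png',cv2.resize(b,None,fx=6,fy=6,interpolation=cv2.INTER_CUBIC))
plan(p,yawof(s['tcp_rot']),[(fr2w(-.138,.0312,p[2]),-.4215),(fr2w(-.138,.0312,.0115),-.4215)])
```

```text
t 20.7 p [ 0.4242 -0.1397  0.0531] yaw -0.4218 z [ 0.003 -0.001 -1.   ] F [-0.78 -0.9  -0.64] w 0.003
[-0.1371  0.0315  0.0531]
turn z -0.000  shift -0.009 0.003 -0.000
turn z -0.000  shift 0.000 0.000 0.416
```

View pics/w11.png

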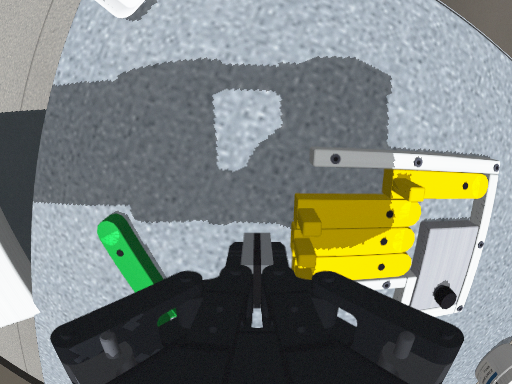

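View pics/c11.png

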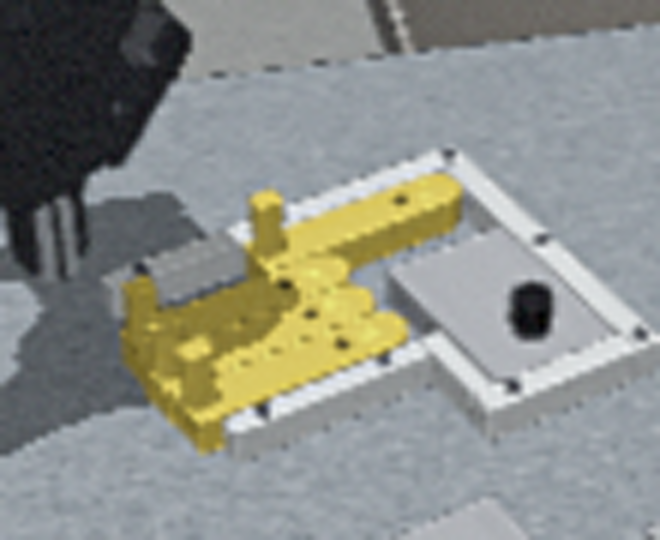

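Bar 1 is fully in with its nose at the back wall, at about (487,185) in the wrist view. The block is still against the right wall, and the others are unmoved. I'll lower behind tab 2 and push.

Emit:
{"name": "move_arm", "arguments": {
  "series": "0 0 0 0 0 0.14 -1;0 0 0 0 0 0.28 -1;0 0 0 0 0 0.38 -1;0 0 0 0 0 0.41 -1;0 0 0 0.04 0 0.41 -1;0 0 0 0.1 0 0.41 -1;0 0 0 0.18 0 0.41 -1;0 0 0 0.26 0 0.41 -1"
}}

```text
time: 21.6
tool_pos: [0.449, -0.1503, 0.0111]
tcp_rot: [3.072, -0.657, 0.002]
wrist_force: [-0.4, 0.5, 0.1]
width: 0.003
```

Emit:
{"name": "move_arm", "arguments": {
  "series": "0 0 0 0.07 0 0 -1;0 0 0 0.14 0 0 -1;0 0 0 0.21 0 0 -1;0 0 0 0.28 0 0 -1;0 0 0 0.35 0 0 -1;0 0 0 0.39 0 0 -1;0 0 0 0.42 0 0 -1;0 0 0 0.44 0 0 -1"
}}

```text
time: 22.4
tool_pos: [0.488, -0.1678, 0.0105]
tcp_rot: [-3.072, 0.657, 0.001]
wrist_force: [-1.1, 0.2, 2.0]
width: 0.0
```

Run:
```python
from h import *
s=st();print(w2fr(s['tool_pos']).round(4)); p=s['tool_pos']
w=snap('wrist','w12.png')
b=snap('scene','s12.png')['pixels'][110:200,200:310,::-1]
cv2.imwrite('pics/c12.png',cv2.resize(b,None,fx=6,fy=6,interpolation=cv2.INTER_CUBIC))
```

```text
t 22.4 p [ 0.488  -0.1678  0.0105] yaw -0.4212 z [-0.  0. -1.] F [-1.06  0.24  2.03] w 0.0
[-0.0674  0.0321  0.0105]
```

View pics/w12.png

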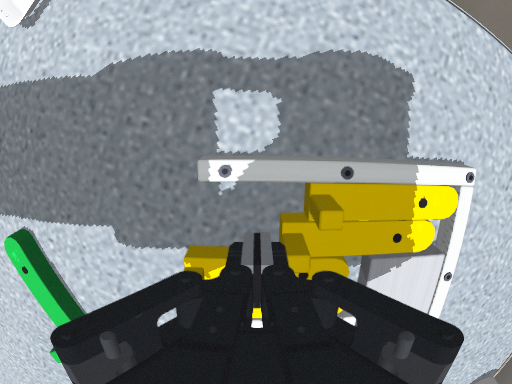

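View pics/c12.png

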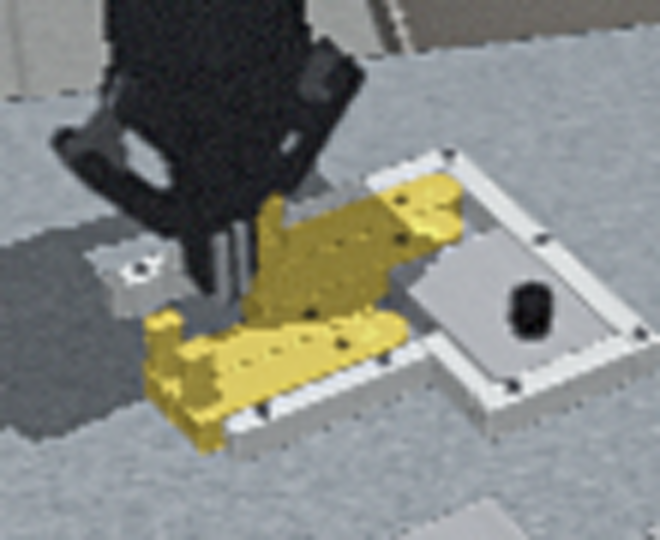

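Bar 2 is sliding straight beside bar 1, with its nose at about (434,236) in the wrist view and about 15 mm to go. I'll finish gently.

Emit:
{"name": "move_arm", "arguments": {
  "series": "0 0 0 0.02 0 0 -1;0 0 0 0.04 0 0 -1;0 0 0 0.06 0 0 -1;0 0 0 0.08 0 0 -1;0 0 0 0.1 0 0 -1;0 0 0 0.11 0 0 -1;0 0 0 0.12 0 0 -1;0 0 0 0.12 0 0 -1"
}}

```text
time: 23.3
tool_pos: [0.4991, -0.1728, 0.0106]
tcp_rot: [3.072, -0.657, 0.0]
wrist_force: [0.3, 0.9, -0.4]
width: 0.001
```

Emit:
{"name": "move_arm", "arguments": {
  "series": "0 0 0 0.005 0 0 -1;0 0 0 0.01 0 0 -1;0 0 0 0.015 0 0 -1;0 0 0 0.02 0 0 -1;0 0 0 0.025 0 0 -1;0 0 0 0.03 0 0 -1;0 0 0 0.035 0 0 -1;0 0 0 0.035 0 0 -1"
}}

```text
time: 24.1
tool_pos: [0.5011, -0.1737, 0.0105]
tcp_rot: [-3.072, 0.657, 0.003]
wrist_force: [-4.4, 1.8, 4.4]
width: 0.005
```

Run:
```python
from h import *
s=st();print(w2fr(s['tool_pos']).round(4)); p=s['tool_pos']
w=snap('wrist','w13.png');cv2.imwrite('pics/w13z.png',cv2.resize(w['pixels'][150:300,200:460,::-1],None,fx=3,fy=3))
```

```text
t 24.1 p [ 0.5011 -0.1737  0.0105] yaw -0.4211 z [-0.002  0.001 -1.   ] F [-4.41  1.75  4.4 ] w 0.005
[-0.053   0.0321  0.0105]
```

View pics/w13z.png

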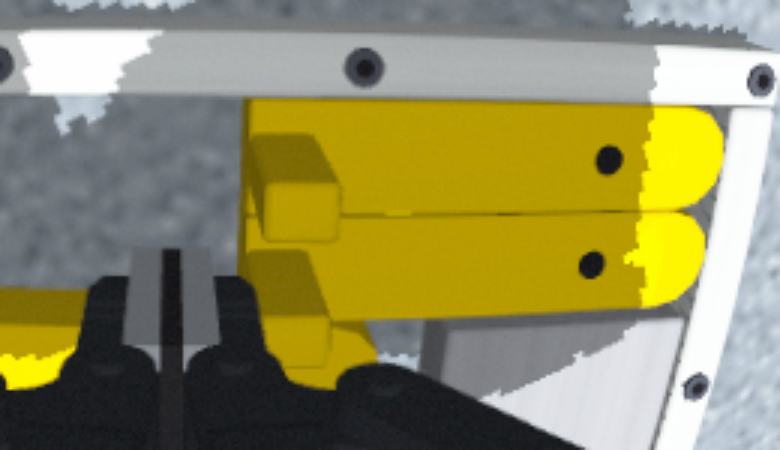

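Bar 2 stalled at the same depth as bar 1 (TCP -53.0 mm), with near ends flush and noses at the wall. The gap left to the block is only about 2 mm, so bar 3 clearly can't go in and I won't try it. I'll retreat and lift clear.

Emit:
{"name": "move_arm", "arguments": {
  "series": "0 0 0 -0.08 0 0 -1;0 0 0 -0.13 0 -0.1 -1;0 0 0 -0.15 0 -0.25 -1;0 0 0 -0.15 0 -0.4 -1;0 0 0 -0.15 0 -0.6 -1;0 0 0 -0.15 0 -0.8 -1;0 0 0 -0.15 0 -1 -1;0 0 0 -0.15 0 -1 -1"
}}

```text
time: 24.95
tool_pos: [0.4918, -0.1693, 0.1155]
tcp_rot: [3.071, -0.656, 0.014]
wrist_force: [0.9, 0.8, 0.2]
width: -0.002
```

Emit:
{"name": "move_arm", "arguments": {
  "series": "0 0 0 0.1 0.12 -0.1 -1;0 0 0 0.2 0.24 -0.2 -1;0 0 0 0.3 0.36 -0.3 -1;0 0 0 0.4 0.48 -0.4 -1;0 0 0 0.5 0.6 -0.5 -1;0 0 0 0.6 0.72 -0.6 -1;0 0 0 0.6 0.85 -0.7 -1;0 0 0 0.6 0.95 -0.8 -1"
}}

```text
time: 25.75
tool_pos: [0.5037, -0.2807, 0.1911]
tcp_rot: [-3.072, 0.658, 0.001]
wrist_force: [-0.9, 0.3, 0.3]
width: 0.002
```

Run:
```python
from h import *
s=st(); z=dict(np.load('w1.npz'));z['p']=s['tool_pos'];z['r']=s['tcp_rot'];np.savez('w14.npz',**z)
w=snap('wrist','w14.png');cv2.imwrite('pics/w14z.png',cv2.resize(w['pixels'][40:240,120:380,::-1],None,fx=3,fy=3,interpolation=cv2.INTER_CUBIC))
```

```text
t 25.75 p [ 0.5037 -0.2807  0.1911] yaw -0.422 z [-0.001  0.    -1.   ] F [-0.88  0.34  0.35] w 0.002
```

View pics/w14z.png

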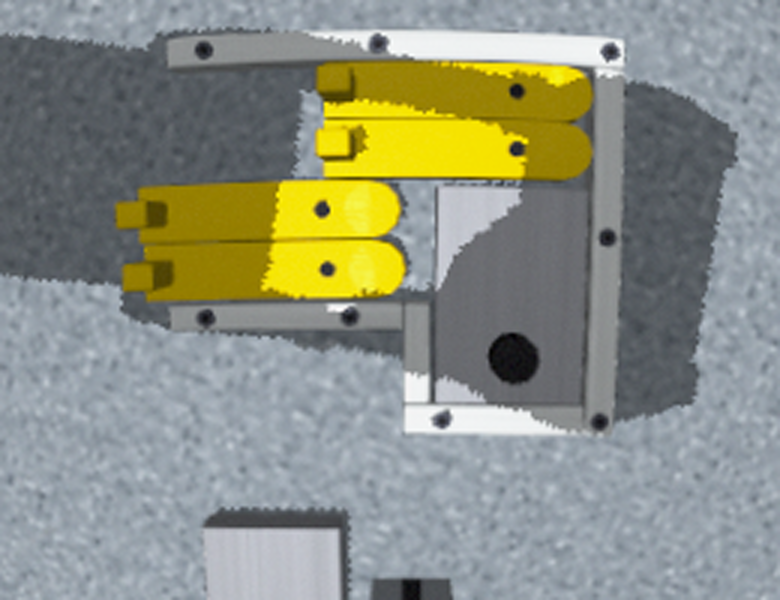

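Run:
```python
from h import *
z=dict(np.load('w14.npz'))
for n,a,h in [('BLdot',(611,51),18),('BRdot',(599,421),18),('nose1',(592,93),18),('nose2',(592,150),18),('tab1',(332,82),46),('tab2',(333,143),46),('tab3',(131,215),46),('tab4',(138,277),46),('blkFL',(436,187),18),('blkFR',(434,403),18),('blkBR',(582,403),18),('knob',(513,357),36)]:
    print(n,(w2fr(wonz((120+(a[0]+.5)/3-.5,40+(a[1]+.5)/3-.5),h/1e3,z))*1e3)[:2].round(1))
st()
```

```text
BLdot [67.1 71.6]
BRdot [ 66.1 -70.7]
nose1 [59.9 54.7]
nose2 [60.  32.9]
tab1 [-33.7  52.7]
tab2 [-33.3  31.5]
tab3 [-104.4    9.3]
tab4 [-102.6  -12.7]
blkFL [ 2.1 17.3]
blkFR [  1.9 -64.2]
blkBR [ 59.  -63.7]
knob [ 29.5 -43.4]
t 25.8 p [ 0.504  -0.2823  0.1931] yaw -0.4225 z [ 0.001 -0.002 -1.   ] F [ 0.33 -1.61  1.08] w -0.001
```

All checks agree: block face at about -64 to -65 mm, tabs 1 and 2 at about -33.5 mm, tabs 3 and 4 outside at about -103 mm. Handing in.

```bash
python3 -c "
from h import *
print(bot.finish_job())"
```

```text
the job is handed in; nothing more can be done
None
```

The job is done and handed in at about 26 s of the 62 s allowed; handing in gives no verdict.

**What I did:** The block in the pocket was block_medium. I pushed it by its knob until it stalled against the right wall at about 10 N. Then I slid spacer_1 and spacer_2 in by their tabs until each stalled on the back wall, at about 15 N and 6.5 N. Spacers 3 and 4 stayed outside in front. I did not try spacer_3, because only about 2 mm was left beside the block.

**Last checks, from the wrist camera (good to about 2 mm):**

| Item | Measured position (frame) | Target |
|---|---|---|
| Block right face | y about -64 mm, square | -70 to -61 mm |
| Tabs 1 and 2 | x about -33.5 mm, noses at the back wall | above -39 mm |
| Tabs 3 and 4 | x about -104 and -103 mm, as at the start | below -82 mm |

The arm was lifted clear. I never moved the arm to touch the spare blocks, but I did not re-measure where they stood at the end.

**What disagreed:**
- **Fingertips:** with the gripper shut they sat about 21 mm behind (above) the reported TCP, not 22 mm ahead as described. I measured this in the pictures and corrected the heights.
- **Block face:** taken from the knob it came out at -63.4 mm, and from the block's edges at about -64 to -65 mm. This is within camera accuracy.

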